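# Load the colour-bar pick-up rail and clamp its carriage

## Task

Load every piece of colour bar standing on the bench into the pick-up rail. First flip the red lever open and draw the blue carriage all the way back; then set each piece in the gap and slide its foot in under the lips, so that all stand upright in one closed row against the end stop; finally bring the carriage up snug against the last piece and flip the lever fully over to its stop so that it clamps again. Leave the other things on the bench where they are.

Things in the scene. Friction and masses are not known exactly. Their poses are not given: they have to be found in the camera images.
- bar_red: a 50 mm tall, 30 mm thick upright cylinder of red glass colour bar on a steel foot: foot disc 54 mm across and 6 mm thick, neck 18 mm thick up to 22 mm, glass from 22 to 72 mm above the underside; about 0.2 kg (hidden spread), stands stably. Origin: centre of the foot's underside, z up along the glass. May be absent (None).
- bar_amber: a 50 mm tall, 30 mm thick upright cylinder of amber glass colour bar on a steel foot: foot disc 54 mm across and 6 mm thick, neck 18 mm thick up to 22 mm, glass from 22 to 72 mm above the underside; about 0.2 kg (hidden spread), stands stably. Origin: centre of the foot's underside, z up along the glass. May be absent (None).
- bar_blue: a 50 mm tall, 30 mm thick upright cylinder of blue glass colour bar on a steel foot: foot disc 54 mm across and 6 mm thick, neck 18 mm thick up to 22 mm, glass from 22 to 72 mm above the underside; about 0.2 kg (hidden spread), stands stably. Origin: centre of the foot's underside, z up along the glass. May be absent (None).
- bar_green: a 50 mm tall, 30 mm thick upright cylinder of green glass colour bar on a steel foot: foot disc 54 mm across and 6 mm thick, neck 18 mm thick up to 22 mm, glass from 22 to 72 mm above the underside; about 0.2 kg (hidden spread), stands stably. Origin: centre of the foot's underside, z up along the glass. May be absent (None).
- bar_white: a 50 mm tall, 30 mm thick upright cylinder of white glass colour bar on a steel foot: foot disc 54 mm across and 6 mm thick, neck 18 mm thick up to 22 mm, glass from 22 to 72 mm above the underside; about 0.2 kg (hidden spread), stands stably. Origin: centre of the foot's underside, z up along the glass. May be absent (None).
- rail: the pick-up rail, fixed to the bench: steel base 92 x 455 mm, 8 mm thick; its top is the floor for the feet. Origin: centre of its underside on the bench; z up, y along the rail towards the end stop (blue, 42 mm high), x across. Lipped channel from y = +205 to -20 mm (room for four pieces), open gap from -20 to -115 mm, then the carriage's track; yellow parking line at -109 mm
- gap (a point): middle of the open gap on its floor (rail frame 0, -63, 8 mm), axes as the rail's; no walls or lips here: a foot is set down here with the carriage back, then slid along +y. The channel's mouth is 43 mm on (y = -20). It is 62 mm wide inside, 80 mm outside, lips' underside 20 mm and top 25 mm above the bench, slot between the lips 28 mm. Flared lead-ins reach back 15 mm from the mouth
- end_stop (a point): point on the end stop's face at the floor of the channel (rail frame 0, 205, 8 mm); axes as the rail's; the row of pieces begins here: the first piece stands with its centre 27 mm from it, each further one 54 mm more
- carriage (a joint): travel of the blue carriage (70 mm wide, 98 mm long, saddle top 44 mm above the bench, 0.7 kg) along the rail's +y, m: 0 = drawn all the way back against its rear limit, nose 320 mm from the end stop; grows towards the end stop, at most 0.235. About 4 N of friction. Slide it only with the lever open.
- nose (a point): middle of the carriage's steel front face (44 mm wide, 9.5 to 16.5 mm above the bench), which meets the pieces' feet; axes as the rail's, y towards the end stop. The nose passes under the lips.
- carriage_grip (a point): on the carriage's black upright handle, 18 x 18 mm square, 44 to 84 mm above the bench, 80 mm behind the nose; the point lies on its axis, 66 mm up; axes as the rail's
- lever (a joint): angle of the red cam lever, rad, about a pivot parallel to the rail's y: 0 = open, leaning 50 degrees from upright to the rail's +x side; swings up over the top (upright at 0.87) to 1.92 = clamped, on its stop, leaning 60 degrees to the -x side. Friction keeps it where it is left; it takes about 3 N at the knob
- lever_knob (a point): centre of the lever's red knob, a cylinder 22 mm thick and 24 mm long whose axis is parallel to the rail's y (grip it by its ends, fingers closing along y); it swings on a circle of 65 mm radius round the pivot and moves with the carriage
- lever_knob_pivot (a point): the lever's pivot, on the carriage 32 mm behind the nose and 58 mm above the bench (axis along the rail's y)
- wax: bystander: yellow wax block on a white saucer, 84 mm across, 38 mm tall
- bottle: bystander: drink bottle, orange label, 64 mm across, 190 mm tall
- vase: bystander: blue glazed vase, 110 mm across, 145 mm tall
- wrench: bystander: steel wrench, 170 mm long
- scraper: bystander: scraper with wooden handle, 220 mm long
- tweezers: bystander: steel tweezers 160 mm long, lying

How it is judged:
By the outcome, as a careful person would: the job done as asked, in the order asked, and still so for the second after the job is handed in, with the robot touching nothing.
Of bar_red, bar_amber, bar_blue, bar_green, bar_white only 2 to 4 are there at a start; the rules pass over those that are not, and their reading is None.
At some moment in a run one of bar_red, bar_amber, bar_blue, bar_green, bar_white may be knocked a few centimetres aside while the robot is not near it.
It also fails if it takes over 210 s, if anything falls off the work surface, if the arm or the gripper's body presses on something with over 40 N, if the wrist force passes 120 N, or if a joint passes its speed limit or range.

## Robot

A 7-joint arm with a two-finger parallel gripper is mounted at the origin on the work surface. World frame = base frame: x ahead of the robot, y to its left, z up, the work surface at z = 0. Lengths are in m, angles in rad, forces in N, time in s.
With the tool pointing down it reaches from about 0.375 to 0.925 m from the base axis. Payload 3.1 kg.
Tool frame: the origin (TCP) lies between the finger pads; the fingertips stand 19 mm ahead of it and the grasp point (between the pads) is the TCP; z points along the fingers, y is the direction in which the jaws open and shut (so a half turn about z gives the same grasp; the last joint's range is limited). The gripper opens to 85 mm and grips with 20 to 120 N. Pads are 22 mm wide; open, the fingers measure 114 mm over their backs; the gripper's body (76 mm by 85 mm) begins 54 mm behind the grasp point. The pads swing forward as they close: fully open they stand 13 mm farther back than shut.
Start: joints at [-1.302, 0.383, 0.044, 1.598, -0.018, 1.161, -0.05], TCP at [0.233, 0.607, 0.25] pointing down, gripper open.
Joint ranges: [-2.61, 2.61], [-0.41, 2.15], [-1.48, 1.57], [0, 2.5], [-1.57, 4.71], [0.05, 1.97], [-2.85, 2.85]. Speed limits (rad/s): [2.79, 2.79, 3.14, 3.14, 3.14, 3.14, 3.14].

## Interface

Orientations are given as a unit quaternion [x, y, z, w].
In Python, from bench import move_ptp, movel, move_j, move_gripper, pause, inverse_kinematics, read_camera, camera_params, MotionError, sign_off, look_for, tip_of, read_time_s, read_qpos, read_joint_vel, read_effort, read_eef_pos, read_tcp_rot, read_ft_force, read_ft_torque, read_finger_gap gives the robot as it stands. Calls block until the motion is done:
- move_ptp(position, orientation): joint-space move of the TCP to a pose.
- movel(position, orientation=None, speed=0.15): straight line of the TCP; orientation=None keeps the orientation; speed is the mean speed in m/s.
- move_j(angles): joint-space move.
- move_gripper(opening, effort=None): finger opening in m; effort is the grip in N (None keeps the last); returns when the fingers have stopped.
- pause(seconds).
- inverse_kinematics(position, orientation): joint angles nearest the present ones, or None.
- read_camera(name): name is "scene" or "top" or "wrist"; returns the picture (400x640x3 uint8, red, green, blue); there is no depth.
- camera_params(name): a dict with "K" (3x3 intrinsics, pixels), "camera_from_world" (4x4, takes a point from world to camera coordinates). Camera axes: x right, y down, z forward; pixel columns grow to the right and rows downward; lengths in m; the calibration is good to about 2 mm. The wrist camera is an equidistant fisheye: a pixel r from the principal point sees the ray r / f radians off the axis. A picture is of the moment at which its call begins: read the wrist's pose just before it. camera_params takes no time and is no camera call; for the wrist camera it gives the pose at the moment of the call.
A pose or a line that the arm cannot do raises MotionError and nothing moves.
- sign_off(): hands the job in, once; it reports no verdict.
Trained networks look in the newest picture that a camera, given by its name, has taken for a name from the list of things; names that differ only in an ending like _2 or _b are one class to them, and where a whole thing is asked for, a point or a joint stands for the part that bears it (a point fixed in the world has none). Each returns a list of dicts, best first, with "confidence" (0 to 1); they miss things now and then, are a little off and sometimes report something else, mostly with a low value. They report only what shows in the picture. A call takes as long as a camera call.
- look_for(camera, name): "at" ([column, row] in pixels, amid what is visible of it).
- tip_of(camera, name): "at" ([column, row] in pixels: a listed point, or the origin of a listed thing).
Readings, each from a call of its own:
- read_time_s(): time.
- read_qpos(): joint angles.
- read_joint_vel(): joint speeds.
- read_effort(): joint torques, N m.
- read_eef_pos(): TCP position.
- read_tcp_rot(): TCP orientation.
- read_ft_force(): force on the tool from outside, world axes, zero at the start.
- read_ft_torque(): the same for the moment, N m.
- read_finger_gap(): finger opening in m.
Only numpy, scipy, OpenCV 4.12 (cv2) and the standard library are available. Lean on these libraries where they do the work, as an engineer would, in place of code of your own. Each camera call takes 0.05 s, during which the arm holds its last target. There are 200 camera calls.

## Working session

There is one attempt and no reset: what is moved stays moved. The work goes in short steps, each a Python script; the robot and the scene stay as the last script left them, time stands still between calls to the robot, and variables do not carry over. Pictures are saved under pics/ and viewed, about 12 in all and at most 16, crops included, and the job is handed in when it is done.

```bash
ls; mkdir -p pics; cat > h.py <<'E'
import numpy as np, cv2
from bench import *
def shot(cam,name):
    p=camera_params(cam); im=read_camera(cam); cv2.imwrite(f'pics/{name}.png',im[:,:,::-1]); return p,im
def ray(p,uv,wrist=False):
    K=np.array(p['K']);T=np.array(p['camera_from_world']);R=T[:3,:3];c=-R.T@T[:3,3]
    x=(uv[0]-K[0,2])/K[0,0];y=(uv[1]-K[1,2])/K[1,1]
    if wrist:
        r=np.hypot(x,y); d=np.array([np.sin(r)*x/r,np.sin(r)*y/r,np.cos(r)]) if r>1e-9 else np.array([0,0,1.])
    else: d=np.array([x,y,1.])
    return c,R.T@d
def onz(p,uv,z,wrist=False):
    c,d=ray(p,uv,wrist); return c+d*(z-c[2])/d[2]
BARS=['bar_red','bar_amber','bar_blue','bar_green','bar_white']
E
python3 - <<'E'
from h import *
P={}
for c in ['scene','top']:
    P[c],_=shot(c,c+'0')
    print(c,np.round(P[c]['K'],1).tolist(),np.round(P[c]['camera_from_world'],3).tolist())
    for n in BARS+['wax','bottle','vase','wrench','scraper','tweezers']:
        r=look_for(c,n)[:2]; t=tip_of(c,n)[:1]
        print(n,[(np.round(x['at']).tolist(),round(x['confidence'],2)) for x in r],[(np.round(x['at'],1).tolist(),round(x['confidence'],2),onz(P[c],x['at'],0).round(3).tolist()) for x in t])
    for n,z in [('rail',0),('gap',.008),('end_stop',.008),('nose',.013),('carriage_grip',.066),('lever_knob',.1),('lever_knob_pivot',.058)]:
        t=tip_of(c,n)[:2]
        print(n,[(np.round(x['at'],1).tolist(),round(x['confidence'],2),onz(P[c],x['at'],z).round(3).tolist()) for x in t])
print(read_time_s(),read_tcp_rot())
E
```

```text
pics
scene [[403.5, 0.0, 318.7], [0.0, 403.5, 197.1], [0.0, 0.0, 1.0]] [[-0.219, 0.976, 0.012, 0.124], [0.781, 0.182, -0.597, -0.43], [-0.585, -0.121, -0.802, 1.561], [0.0, 0.0, 0.0, 1.0]]
bar_red [] []
bar_amber [([265.0, 155.0], 0.75), ([343.0, 190.0], 0.18)] [([266.1, 158.3], 0.83, [0.436, -0.207, 0.0])]
bar_blue [] [([347.1, 175.1], 0.71, [0.445, 0.066, 0.0])]
bar_green [([432.0, 192.0], 0.77)] []
bar_white [([220.0, 142.0], 0.58)] [([222.5, 147.6], 0.49, [0.423, -0.364, 0.0])]
wax [([303.0, 166.0], 0.92)] [([305.2, 163.6], 0.98, [0.429, -0.076, 0.0])]
bottle [([486.0, 207.0], 0.91)] [([473.3, 222.5], 0.57, [0.539, 0.461, 0.0])]
vase [([456.0, 243.0], 0.94)] [([446.8, 255.2], 0.68, [0.667, 0.388, 0.0])]
wrench [([284.0, 258.0], 0.64)] [([282.8, 261.1], 0.71, [0.788, -0.052, 0.0])]
scraper [([176.0, 190.0], 0.83)] [([172.1, 186.6], 0.73, [0.616, -0.457, 0.0])]
tweezers [([327.0, 219.0], 0.75), ([363.0, 280.0], 0.58)] [([364.1, 277.9], 0.57, [0.787, 0.174, 0.0])]
rail [([318.7, 222.2], 0.69, [0.641, 0.017, 0.0])]
gap [([300.6, 216.2], 0.77, [0.638, -0.039, 0.008])]
end_stop [([391.
[... 1346 characters left out ...]
07, -0.45, 0.0])]
tweezers [([259.0, 165.0], 0.69)] [([259.4, 164.0], 0.76, [0.8, 0.183, 0.0])]
rail [([325.5, 156.1], 0.73, [0.806, -0.05, 0.0]), ([309.9, 208.2], 0.63, [0.626, 0.023, 0.0])]
gap [([331.5, 203.1], 0.73, [0.634, -0.052, 0.008]), ([220.1, 264.3], 0.43, [0.466, 0.335, 0.008])]
end_stop [([251.7, 218.5], 0.84, [0.608, 0.221, 0.008])]
nose [([287.4, 211.2], 0.84, [0.62, 0.099, 0.013])]
carriage_grip [([308.4, 204.3], 0.73, [0.626, 0.026, 0.066])]
lever_knob [([295.7, 223.6], 0.48, [0.562, 0.072, 0.1]), ([429.5, 255.4], 0.48, [0.424, -0.327, 0.1])]
lever_knob_pivot [([294.1, 207.8], 0.53, [0.621, 0.074, 0.058])]
3.0 [ 1.82337896e-01  9.83235928e-01 -1.65717337e-05 -1.31768062e-05]
```

```bash
python3 -c "
import cv2
a=cv2.imread('pics/top0.png')[140:300,130:470];cv2.imwrite('pics/a.png',cv2.resize(a,None,fx=2.35,fy=2.35,interpolation=2))
a=cv2.imread('pics/scene0.png')[110:310,140:500];cv2.imwrite('pics/b.png',cv2.resize(a,None,fx=2.2,fy=2.2,interpolation=2))"
```

```text
(no output)
```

View pics/a.png

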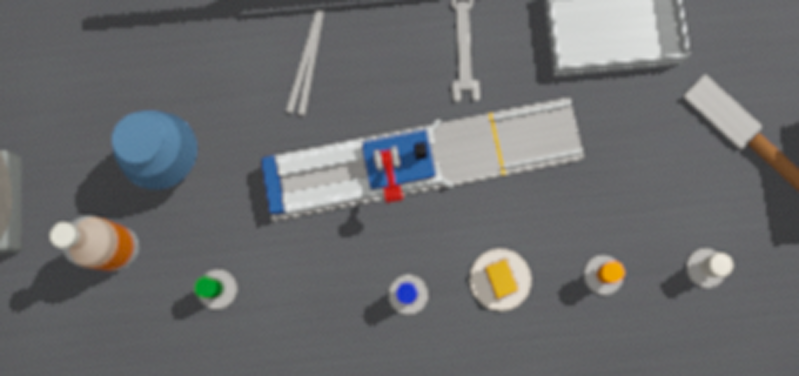

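View pics/b.png

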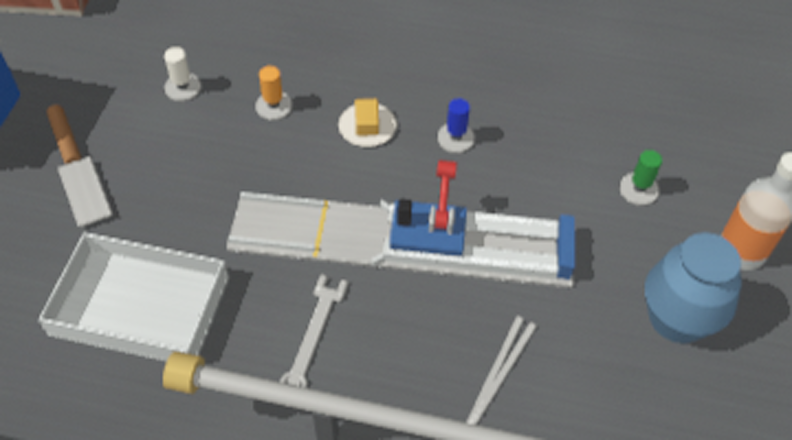

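Four pieces are there: white, amber, blue and green. The lever is clamped and leans towards the robot, and the rail's yaw is about 0.12. I'll look from above with the wrist camera.

```bash
cat >> h.py <<'E'
from scipy.spatial.transform import Rotation as R_
def qd(yaw): return (R_.from_euler('z',yaw)*R_.from_euler('x',np.pi)).as_quat()
E
python3 - <<'E'
from h import *
for yaw in [.12,.12+np.pi/2,.12+np.pi,.12-np.pi/2]:
  for p in [(.6,.05,.3),(.43,-.36,.06),(.6,.2,.06),(.465,.333,.06),(.65,-.18,.07)]:
    q=inverse_kinematics(p,qd(yaw)); print(round(yaw,2),p,None if q is None else np.round(q,2).tolist())
move_ptp([.62,.02,.38],qd(.12+np.pi))
print(read_time_s(),read_qpos())
P,_=shot('wrist','w1')
for n,z in [('rail',0),('gap',.008),('end_stop',.008),('nose',.013),('carriage_grip',.066),('lever_knob',.0905),('lever_knob_pivot',.058)]:
    print(n,[(np.round(x['at'],1).tolist(),round(x['confidence'],2),onz(P,x['at'],z,True).round(3).tolist()) for x in tip_of('wrist',n)[:2]])
for n in BARS: print(n,[(np.round(x['at'],1).tolist(),round(x['confidence'],2),onz(P,x['at'],.0,True).round(3).tolist()) for x in tip_of('wrist',n)[:2]])
print(np.round(P['K'],1).tolist(),np.round(P['camera_from_world'],3).tolist(),read_ft_force())
E
```

```text
0.12 (0.6, 0.05, 0.3) [-0.8, 0.32, 0.8, 1.69, -0.24, 1.23, -1.4]
0.12 (0.43, -0.36, 0.06) [0.2, 0.51, 0.51, 1.96, -0.36, 0.75, -0.53]
0.12 (0.6, 0.2, 0.06) [-0.82, 0.64, 0.57, 1.79, -0.45, 0.85, -1.49]
0.12 (0.465, 0.333, 0.06) [-1.14, 0.54, 0.55, 1.94, -0.39, 0.77, -1.82]
0.12 (0.65, -0.18, 0.07) [-0.34, 0.76, 0.77, 1.68, -0.63, 0.96, -0.79]
1.69 (0.6, 0.05, 0.3) [-0.7, 0.29, 0.67, 1.69, -0.19, 1.23, 0.13]
1.69 (0.43, -0.36, 0.06) [0.04, 0.57, 0.72, 1.97, -0.52, 0.79, 1.18]
1.69 (0.6, 0.2, 0.06) [-0.79, 0.63, 0.52, 1.78, -0.4, 0.84, 0.04]
1.69 (0.465, 0.333, 0.06) [-0.97, 0.5, 0.33, 1.93, -0.23, 0.75, -0.39]
1.69 (0.65, -0.18, 0.07) [-0.36, 0.78, 0.8, 1.68, -0.66, 0.97, 0.81]
3.26 (0.6, 0.05, 0.3) [-0.58, 0.27, 0.52, 1.68, -0.14, 1.22, 1.66]
3.26 (0.43, -0.36, 0.06) [0.95, 0.5, -0.39, 1.93, 0.26, 0.77, 2.1]
3.26 (0.6, 0.2, 0.06) [-0.56, 0.58, 0.22, 1.77, -0.17, 0.81, 1.43]
3.26 (0.465, 0.333, 0.06) [-0.78, 0.48, 0.1, 1.92, -0.07, 0.74, 1.05]
3.26 (0.65, -0.18, 0.07) [-0.22, 0.7, 0.59, 1.67, -0.47, 0.91, 2.24]
-1.45 (0.6, 0.05, 0.3) [-1.12, 0.62, 1.38, 1.7, -0.62, 1.36, -2.65]
-1.45 
[... 643 characters left out ...]
lever_knob [([351.4, 131.8], 0.6, [0.567, 0.064, 0.091])]
lever_knob_pivot [([350.5, 169.8], 0.83, [0.623, 0.074, 0.058]), ([501.6, 205.6], 0.71, [0.646, 0.346, 0.058])]
bar_red [([351.6, 170.7], 0.7, [0.633, 0.084, 0.0])]
bar_amber [([190.8, 40.3], 0.92, [0.437, -0.213, 0.0])]
bar_blue [([354.7, 52.3], 0.94, [0.438, 0.064, 0.0]), ([368.2, 165.2], 0.73, [0.62, 0.11, 0.0])]
bar_green [([495.3, 102.8], 0.6, [0.471, 0.331, 0.0])]
bar_white [([123.4, 42.0], 0.63, [0.434, -0.358, 0.0])]
[[309.7, 0.0, 315.7], [0.0, 309.7, 199.3], [0.0, 0.0, 1.0]] [[-0.121, 0.993, 0.001, 0.053], [0.959, 0.117, 0.259, -0.664], [0.257, 0.032, -0.966, 0.343], [0.0, 0.0, 0.0, 1.0]] [-0.85883438  0.58236644  0.11413184]
```

View pics/w1.png

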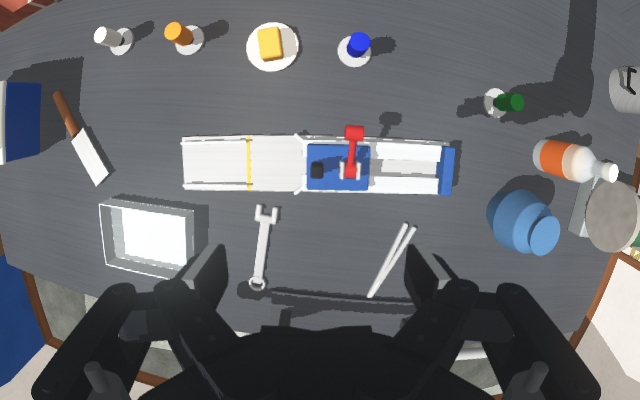

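The wrist view confirms the layout: rail from (183,137) to (455,190), knob at (354,133), handle at (317,170) and the four pieces along the near side. I'll fit the rail frame and go to the knob.

```bash
python3 - <<'E'
from h import *
P=camera_params('wrist')
c=[onz(P,u,.008,True)[:2] for u in [(183,190),(452,194),(182,138),(451,144)]]
print(np.round(c,4).tolist())
# fit with network pts: rail-frame y known for end_stop, gap, origin
W=np.array([[.602,.223],[.608,.221],[.599,.225],[.639,-.042],[.634,-.052],[.638,-.039],[.631,.02],[.626,.023]])
yr=np.array([.205]*3+[-.063]*3+[0]*2)
A=np.c_[np.ones(8),yr]; s=np.linalg.lstsq(A,W,rcond=None)[0]; print('origin',s[0],'yaw',np.arctan2(-s[1,0],s[1,1]),np.linalg.norm(s[1]))
yaw=np.arctan2(-s[1,0],s[1,1]);Y=np.array([-np.sin(yaw),np.cos(yaw)]);X=np.array([np.cos(yaw),np.sin(yaw)])
for n,w in dict(nose=(.618,.100),piv=(.622,.072),knob=(.566,.067),grip=(.623,.033)).items(): print(n,(np.array(w)-s[0])@X,(np.array(w)-s[0])@Y)
move_gripper(.06)
k=s[0]+.068*Y-.056*X
move_ptp([*k,.19],qd(yaw+np.pi))
P,_=shot('wrist','w2')
for n,z in [('nose',.013),('carriage_grip',.066),('lever_knob',.0905),('lever_knob_pivot',.058),('end_stop',.008),('gap',.008)]:
    print(n,[(np.round(x['at'],1).tolist(),round(x['confidence'],2),onz(P,x['at'],z,True).round(4).tolist()) for x in tip_of('wrist',n)[:2]])
print(k,read_eef_pos(),read_time_s())
E
```

```text
[[0.6982, -0.2044], [0.6492, 0.2666], [0.6073, -0.2095], [0.563, 0.2462]]
origin [0.62885564 0.01940453] yaw 0.12638666983700847 1.0027486295222607
nose -0.0006099542430003165 0.08132098100682965
piv -0.00017127190270453582 0.05304011189351714
knob -0.05635485873836094 0.05513881870492785
grip -0.004095216154629316 0.014225132033831715
nose [([330.6, 237.3], 0.66, [0.6221, 0.1027, 0.013]), ([244.1, 255.3], 0.3, [0.6559, 0.0119, 0.013])]
carriage_grip [([248.4, 254.9], 0.6, [0.6278, 0.0264, 0.066])]
lever_knob [([298.5, 205.4], 0.61, [0.5683, 0.067, 0.0905])]
lever_knob_pivot [([253.9, 229.4], 0.36, [0.6055, 0.0288, 0.058])]
end_stop [([439.7, 235.3], 0.59, [0.6087, 0.2265, 0.008])]
gap [([201.8, 232.0], 0.76, [0.6376, -0.0393, 0.008])]
[0.56473087 0.07980333] [0.56569494 0.07949131 0.19102305] 7.75
```

View pics/w2.png

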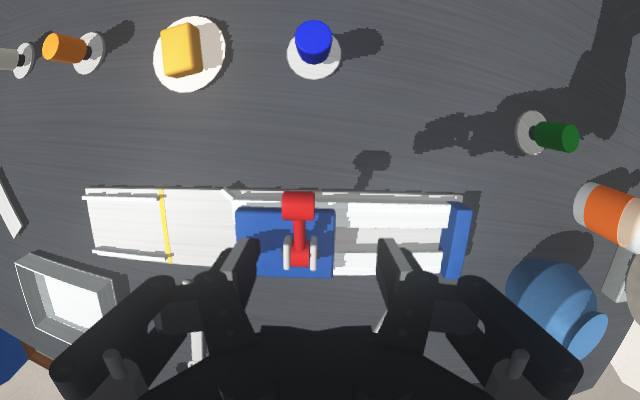

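```bash
cat >> h.py <<'E'
O=np.array([.62886,.0194]);YAW=.1264
X=np.array([np.cos(YAW),np.sin(YAW)]);Y=np.array([-np.sin(YAW),np.cos(YAW)])
QY=qd(YAW+np.pi)      # jaws along rail y
QX=qd(YAW+np.pi/2)    # jaws along rail x
def W(x,y,z): return [*(O+x*X+y*Y),z]
def rf(p): d=np.array(p[:2])-O; return np.array([d@X,d@Y,p[2]])
def frf(): f=np.array(read_ft_force()); return np.array([f[:2]@X,f[:2]@Y,f[2]]).round(1)
E
python3 - <<'E'
from h import *
move_gripper(.044,20)
f0=frf()
movel(W(-.0563,.054,.13),QY); movel(W(-.0563,.054,.098),QY,speed=.05)
print('pre',f0,frf(),rf(read_eef_pos()))
move_gripper(0,20); print('gripped',read_finger_gap(),frf(),rf(read_eef_pos()))
P,_=shot('wrist','w3'); print(read_time_s())
E
```

```text
pre [ 0.7 -0.5 -0.2] [ 0.1 -1.  -0.3] [-0.0561781   0.0538787   0.09800334]
gripped 0.023906383973393983 [-0.5  0.5  0.3] [-0.05599757  0.05404998  0.09840143]
9.75
```

View pics/w3.png

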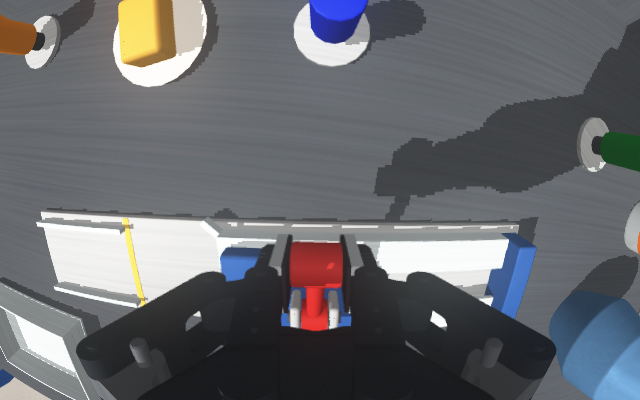

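Gripped: the gap is 23.9 mm, which is the knob's length, and forces are near zero. Now I'll swing it open.

```bash
cat >> h.py <<'E'
def swing(a0,a1,yk,dz,n=12,dx=0.):
    for a in np.linspace(a0,a1,n+1)[1:]:
        ph=a-np.radians(50)
        movel(W(-.065*np.sin(ph)+dx,yk,.058+.065*np.cos(ph)+dz),QY,speed=.08)
        f=frf()
        if np.abs(f).max()>25: print('force',a,f); break
    print('swing end',a,frf(),rf(read_eef_pos()),read_finger_gap())
E
python3 - <<'E'
from h import *
swing(1.92,-.02,.054,.008)
move_gripper(.044,20)
p=rf(read_eef_pos()); movel(W(p[0],p[1],.19),QY)
P,_=shot('wrist','w4')
for n,z in [('nose',.013),('carriage_grip',.066),('lever_knob',.1)]:
    print(n,[(np.round(x['at'],1).tolist(),round(x['confidence'],2),rf(onz(P,x['at'],z,True)).round(4).tolist()) for x in tip_of('wrist',n)[:2]])
print(read_time_s())
E
```

```text
swing end -0.02 [ 4.4 -4.1  4.3] [0.05411405 0.05406631 0.10875768] 0.023235400804057553
nose [([346.7, 136.6], 0.87, [0.0007, 0.0871, 0.013])]
carriage_grip [([256.5, 140.3], 0.85, [0.0001, 0.0094, 0.066])]
lever_knob [([314.4, 206.5], 0.56, [0.0457, 0.0561, 0.1])]
14.3917
```

View pics/w4.png

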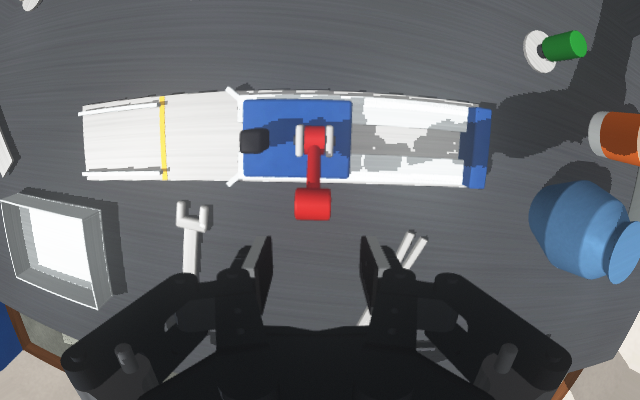

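The lever is open and leans to +x, knob at (313,205). Now the carriage handle, at (255,140).

```bash
cat >> h.py <<'E'
def pushy(x,y0,y1,z,q,step=.004,lim=8,base=0.,speed=.05):
    """creep along rail y until the y force (less base) exceeds lim"""
    s=np.sign(y1-y0)
    for y in np.arange(y0,y1+s*1e-6,s*step):
        movel(W(x,y,z),q,speed=speed); f=frf()
        if -s*(f[1]-base)>lim: break
    print('push end',round(y,4),f,rf(read_eef_pos()).round(4)); return y
E
python3 - <<'E'
from h import *
move_ptp(W(0,.0065,.16),QX); movel(W(0,.0065,.072),QX,speed=.1)
print(frf()); move_gripper(0,40); print(read_finger_gap(),frf(),rf(read_eef_pos()))
movel(W(0,-.18,.072),QX,speed=.1); print('pulled',frf(),rf(read_eef_pos()))
pushy(0,-.182,-.206,.072,QX,.004,14,0)
print(read_finger_gap()); move_gripper(.044); print(frf())
movel(W(0,-.19,.2),QX)
move_ptp(W(-.06,-.06,.36),QY)
P,_=shot('wrist','w5')
for n,z in [('nose',.013),('carriage_grip',.066),('lever_knob',.1)]:
    print(n,[(np.round(x['at'],1).tolist(),round(x['confidence'],2),rf(onz(P,x['at'],z,True)).round(4).tolist()) for x in tip_of('wrist',n)[:2]])
for n in BARS: print(n,[(np.round(x['at'],1).tolist(),round(x['confidence'],2),onz(P,x['at'],.0,True).round(4).tolist()) for x in tip_of('wrist',n)[:2]])
print(read_time_s())
E
```

```text
[ 0.7 -0.5  0. ]
0.01745976222635117 [-2.5  2.1  5.3] [-0.00019543  0.00636715  0.07301951]
pulled [-11.5   3.8  12.3] [-0.00463628 -0.18071834  0.07300793]
push end -0.202 [-16.3  16.3  21.9] [-0.0049 -0.1937  0.0728]
0.017187298430671953
[ 0.5 -0.3  0.6]
nose [([282.9, 196.8], 0.92, [-0.0047, -0.1116, 0.013])]
carriage_grip [([222.6, 206.6], 0.76, [-0.004, -0.1946, 0.066])]
lever_knob [([251.5, 247.0], 0.55, [0.0436, -0.1478, 0.1])]
bar_red []
bar_amber [([224.6, 64.0], 0.8, [0.4378, -0.2097, 0.0])]
bar_blue [([396.1, 84.0], 0.85, [0.4383, 0.0623, 0.0])]
bar_green [([144.6, 58.6], 0.68, [0.4285, -0.3605, 0.0]), ([526.3, 134.8], 0.6, [0.4706, 0.328, 0.0])]
bar_white [([142.6, 59.4], 0.84, [0.4298, -0.3646, 0.0])]
23.375
```

View pics/w5.png

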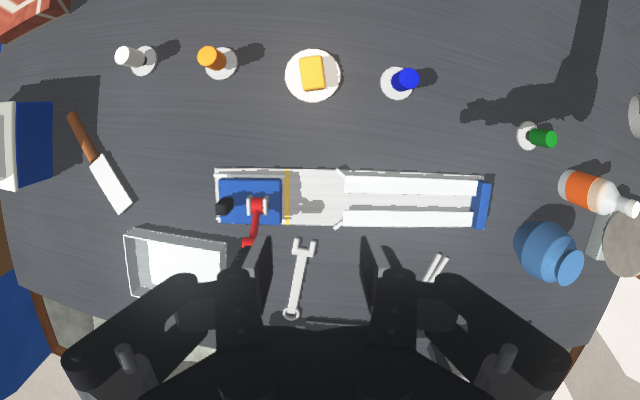

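The handle's constrained travel and the rail edges in the image agree on yaw ≈ 0.102, so I'll correct the frame. The carriage is on its rear limit, with the nose behind the yellow line. Next is the first piece, blue.

```bash
cat >> h.py <<'E'
YAW=.102; O=np.array([.6287,.0205])
X=np.array([np.cos(YAW),np.sin(YAW)]);Y=np.array([-np.sin(YAW),np.cos(YAW)])
QY=qd(YAW+np.pi); QX=qd(YAW+np.pi/2)
def see(name,exp,z=0.,tol=.08):
    P=camera_params('wrist'); read_camera('wrist')
    c=[(onz(P,r['at'],z,True)[:2],r['confidence']) for r in tip_of('wrist',name)]
    c=[x for x in c if x[1]>.35 and np.linalg.norm(x[0]-exp)<tol]
    c.sort(key=lambda x:-x[1]); print(' see',name,[(x[0].round(4).tolist(),round(x[1],2)) for x in c[:2]])
    return c[0][0] if c else None
def pick(name,exp):
    exp=np.array(exp); move_gripper(.07,40); move_ptp([*exp,.22],QX)
    m=see(name,exp)
    if m is None: print('not seen'); return False
    move_ptp([*m,.16],QX); m2=see(name,m,tol=.03)
    if m2 is None: m2=m
    movel([*m2,.052],QX,speed=.1); print(' down',frf())
    move_gripper(0,40); g=read_finger_gap(); print(' gap',g,frf())
    if not .026<g<.034: return False
    movel([*m2,.15],QX,speed=.15); return True
def place(i):
    yt=.205-.027-.054*i
    move_ptp(W(0,-.06,.13),QX); movel(W(0,-.06,.064),QX,speed=.1); f0=frf()
    for z in np.arange(.063,.0565,-.001):
        movel(W(0,-.06,z),QX,speed=.03); f=frf()
        if f[2]-f0[2]>3: break
    print(' set',z,f0,f)
    z+=.0007
    movel(W(0,-.03,z),QX,speed=.06); print(' mouth',frf())
    if yt-.012>-.02: movel(W(0,yt-.012,z),QX,speed=.08)
    print(' in',frf(),rf(read_eef_pos()).round(4))
    y=pushy(0,yt-.010,yt+.016,z,QX,.003,7,f0[1]); print(' gap',read_finger_gap())
    movel(W(0,y-.002,z),QX,speed=.03) if False else None
    move_gripper(.06); p=rf(read_eef_pos()); movel(W(p[0],p[1],.17),QX,speed=.2)
E
python3 - <<'E'
from h import *
print(pick('bar_blue',(.438,.063)) and place(0))
P,_=shot('wrist','w6'); print(read_time_s())
E
```

```text
see bar_blue []
not seen
False
25.6
```

View pics/w6.png

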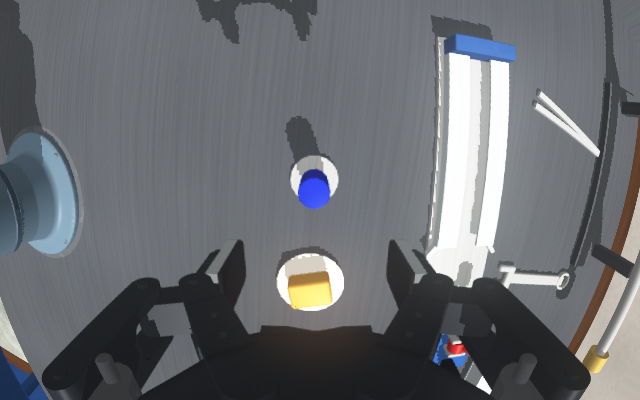

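Blue is seen at (314,180) but the network missed it. I'll add `look_for` plus a retry as fallback.

```bash
cat >> h.py <<'E'
def see(name,exp,z=0.,tol=.08):
    for k in range(3):
        P=camera_params('wrist'); read_camera('wrist')
        for fn,zz in ((tip_of,z),(look_for,z+.04)):
            c=[(onz(P,r['at'],zz,True)[:2],r['confidence']) for r in fn('wrist',name)]
            c=[x for x in c if x[1]>.3 and np.linalg.norm(x[0]-exp)<tol]
            c.sort(key=lambda x:-x[1]); print(' see',name,fn.__name__,[(x[0].round(4).tolist(),round(x[1],2)) for x in c[:2]])
            if c: return c[0][0]
        p=np.array(read_eef_pos()); movel([p[0]-.01,p[1]-.01,p[2]+.015],QX)
E
python3 - <<'E'
from h import *
P=camera_params('wrist'); print(onz(P,(314,180),0.003,True))
print(pick('bar_blue',(.438,.063)) and place(0))
P,_=shot('wrist','w7'); print(read_time_s())
E
```

```text
[0.43711382 0.0596735  0.003     ]
 see bar_blue call [([0.4335, 0.0606], 0.85)]
 see bar_blue call [([0.4372, 0.0594], 0.7)]
 down [-0.7  0.1  0.1]
 gap 0.028871511834841743 [-2.2  0.2  4.7]
 set 0.06 [-0.5 -0.2 -1.1] [-2.3  0.6  3.7]
 mouth [0.4 1.  0.4]
 in [ 0.1 -0.7 -0. ] [-0.      0.1658  0.0606]
push end 0.186 [-1.7 -9.7  2.3] [-0.      0.179   0.0611]
 gap 0.029169076813731293
None
37.9417
```

View pics/w7.png

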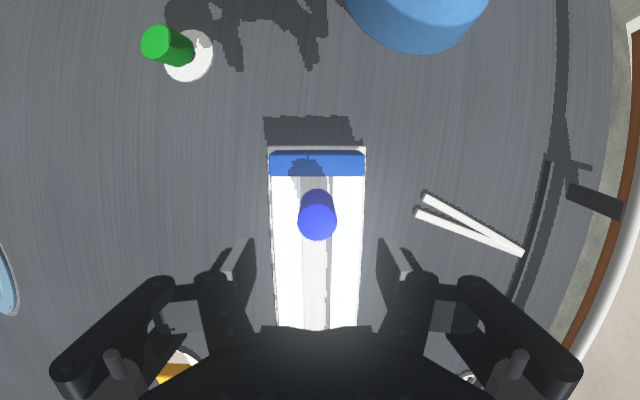

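Blue stands at the end stop; the TCP stopped at y=0.179 against the ideal 0.178. On to the next pieces.

```bash
python3 - <<'E'
from h import *
for i,(n,e) in enumerate([('bar_green',(.4705,.330)),('bar_amber',(.4375,-.2095)),('bar_white',(.429,-.362))],1):
    print(n)
    if not pick(n,e): print('FAIL'); break
    place(i); print(read_time_s())
move_ptp(W(-.06,-.02,.36),QY); P,_=shot('wrist','w8'); print(read_time_s())
E
```

```text
bar_green
 see bar_green call [([0.4727, 0.3267], 0.96)]
 see bar_green call [([0.4705, 0.3282], 0.56)]
 down [-0.8  0.3  0.2]
 gap 0.02869683308566924 [-0.2 -0.6  3.8]
 set 0.06 [-0.5  0.8 -0.7] [-1.4  0.2  3.8]
 mouth [1.2 1.7 1.1]
 in [ 0.2 -0.6  0.5] [0.     0.1121 0.0606]
push end 0.132 [-0.4 -7.9  0.6] [-1.000e-04  1.271e-01  6.100e-02]
 gap 0.029217096232539257
50.75
bar_amber
 see bar_amber call [([0.4398, -0.2171], 0.68)]
 see bar_amber call [([0.4388, -0.217], 0.7)]
 down [1.3 0.8 0.1]
 gap 0.028688365392770268 [-0.7  0.5  4.3]
 set 0.06 [-0.1  0.3 -2.1] [-0.3  0.9  2.7]
 mouth [ 0.1  1.  -1. ]
 in [ 0.9 -0.5 -1.7] [-0.0003  0.0572  0.0606]
push end 0.078 [-0.2 -8.1  0. ] [-0.      0.0721  0.0613]
 gap 0.02948983802370303
63.1417
bar_white
 see bar_white call [([0.4336, -0.3607], 0.91)]
 see bar_white call [([0.4341, -0.3598], 0.75)]
 down [ 0.1 -0.5  1.2]
 gap 0.028929591729795794 [-1.1  0.8  3.7]
 set 0.06 [ 0.7  0.6 -2.1] [-1.9  1.3  3. ]
 mouth [-0.3  2.7  2. ]
 in [-0.2  2.4  1.7] [0.0003 0.006  0.0606]
push end 0.024 [ 0.2 -6.9 -2.9] [-0.0002  0.0201  0.061 ]
 gap 0.02897331764203638
75.5583
76.8
```

View pics/w8.png

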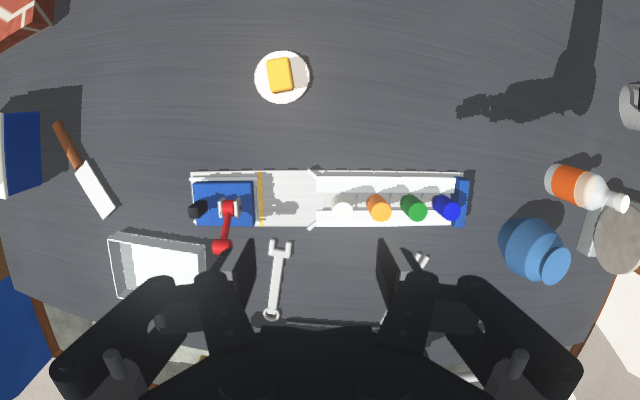

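All four stand in the channel: white (342,207), amber (378,207), green (414,208), blue (446,208). Now I'll bring the carriage up.

```bash
python3 - <<'E'
from h import *
move_gripper(.044,40)
move_ptp(W(0,-.195,.16),QX); movel(W(0,-.195,.072),QX,speed=.1)
print(frf()); move_gripper(0,60); print(read_finger_gap(),frf(),rf(read_eef_pos()))
movel(W(0,-.105,.072),QX,speed=.08); print(frf(),rf(read_eef_pos()))
pushy(0,-.102,-.078,.072,QX,.002,14,0)
move_gripper(.044); pe=rf(read_eef_pos()); movel(W(0,pe[1],.16),QX,speed=.2)
move_ptp(W(.0498,-.043,.19),QY)
P,_=shot('wrist','w9')
for n,z in [('nose',.013),('carriage_grip',.066),('lever_knob',.1)]:
    print(n,[(np.round(x['at'],1).tolist(),round(x['confidence'],2),rf(onz(P,x['at'],z,True)).round(4).tolist()) for x in tip_of('wrist',n)[:2]])
print(read_time_s())
E
```

```text
[ 0.4  0.5 -0.3]
0.0172076416559144 [-3.   1.7  6. ] [-0.00029494 -0.19533509  0.07309229]
[-3.8 -2.8  6.5] [-0.00029824 -0.1065844   0.07307981]
push end -0.078 [  2.4 -16.1  -4.1] [-0.0003 -0.0894  0.0732]
nose [([353.6, 136.9], 0.65, [0.001, -0.0056, 0.013])]
carriage_grip [([259.3, 143.8], 0.87, [0.0031, -0.0876, 0.066]), ([633.4, 134.0], 0.46, [-0.0341, 0.3544, 0.066])]
lever_knob [([317.6, 202.9], 0.78, [0.0429, -0.041, 0.1])]
86.4083
```

View pics/w9.png

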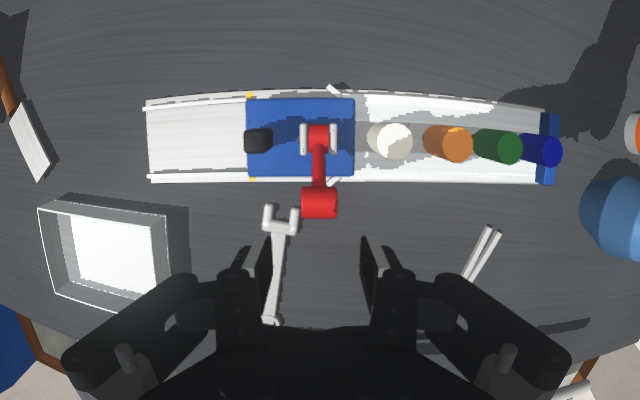

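The row is closed and the carriage is snug, with the nose at about -0.010. I'll close the lever, biasing the grip slightly forward so the carriage stays snug.

```bash
python3 - <<'E'
from h import *
yk=-.040
move_gripper(.044,25)
movel(W(.0498,yk,.14),QY); movel(W(.0498,yk,.108),QY,speed=.05); print(frf())
move_gripper(0,25); print(read_finger_gap(),frf(),rf(read_eef_pos()))
swing(0,1.95,yk+.001,.008)
ph=1.97-np.radians(50); movel(W(-.065*np.sin(ph)-.003,yk+.001,.058+.065*np.cos(ph)+.004),QY,speed=.03); print('press',frf(),rf(read_eef_pos()))
move_gripper(.044); p=rf(read_eef_pos()); movel(W(p[0],p[1],.19),QY)
P,_=shot('wrist','w10')
for n,z in [('nose',.013),('carriage_grip',.066),('lever_knob',.0905)]:
    print(n,[(np.round(x['at'],1).tolist(),round(x['confidence'],2),rf(onz(P,x['at'],z,True)).round(4).tolist()) for x in tip_of('wrist',n)[:2]])
print(read_time_s())
E
```

```text
[-0.4  1.1  0.7]
0.02382316549114635 [ 0.8 -2.5 -0.1] [ 0.05026614 -0.04118896  0.10865093]
swing end 1.95 [-1.9 -5.3  6.1] [-0.05572318 -0.04105901  0.09897454] 0.023550585729993884
press [-1.1 -5.8  6.6] [-0.05871294 -0.04108211  0.09404472]
nose [([341.3, 242.4], 0.88, [0.0002, -0.0093, 0.013])]
carriage_grip []
lever_knob [([311.0, 213.6], 0.81, [-0.0563, -0.0398, 0.0905])]
93.3
```

View pics/w10.png

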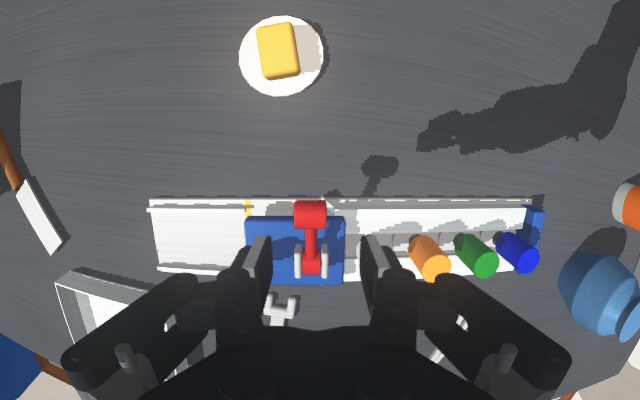

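The lever is over to -x, with the knob at x=-0.0563 as expected on the stop. I'll confirm by pressing the knob gently from above with closed fingers, then look at the row.

```bash
python3 - <<'E'
from h import *
move_gripper(0,20)
movel(W(-.058,-.041,.13),QY)
for z in np.arange(.127,.108,-.0015):
    movel(W(-.058,-.041,z),QY,speed=.03); f=frf(); print(round(z,4),f,rf(read_eef_pos()).round(4))
    if f[2]>10: break
movel(W(-.058,-.041,.2),QY)
move_ptp(W(-.16,.0,.3),QY)
P,_=shot('wrist','w11')
for n,z in [('nose',.013),('lever_knob',.0905),('bar_blue',.008),('bar_green',.008),('bar_amber',.008),('bar_white',.008)]:
    print(n,[(round(x['confidence'],2),rf(onz(P,x['at'],z,True)).round(4).tolist()) for x in tip_of('wrist',n)[:2]])
move_ptp([.3,.5,.35],QX); _,s=shot('scene','s11'); cv2.imwrite('pics/s11c.png',cv2.resize(s[150:290,220:440,::-1],None,fx=3.6,fy=3.6,interpolation=2)); print(read_time_s())
E
```

```text
0.127 [-0.4 -0.2 -0.8] [-0.0574 -0.041   0.1278]
0.1255 [ 0.2  0.4 -0.4] [-0.058  -0.0409  0.1257]
0.124 [ 0.3 -0.2  1. ] [-0.0581 -0.041   0.1239]
0.1225 [-1.3  0.1  0.6] [-0.0581 -0.041   0.1223]
0.121 [ 0.9 -0.6  0.4] [-0.058  -0.0411  0.121 ]
0.1195 [-2.5  0.2  6.2] [-0.0582 -0.0412  0.1204]
0.118 [-5.8  1.2 14.6] [-0.0581 -0.0413  0.1202]
nose []
lever_knob [(0.63, [-0.0544, -0.0404, 0.0905])]
bar_blue [(0.87, [0.0012, 0.179, 0.008])]
bar_green [(0.53, [0.0036, 0.1258, 0.008]), (0.25, [-0.0442, 0.4561, 0.008])]
bar_amber [(0.57, [0.0073, 0.0741, 0.008]), (0.57, [-0.0043, 0.2063, 0.008])]
bar_white []
99.9833
```

View pics/w11.png

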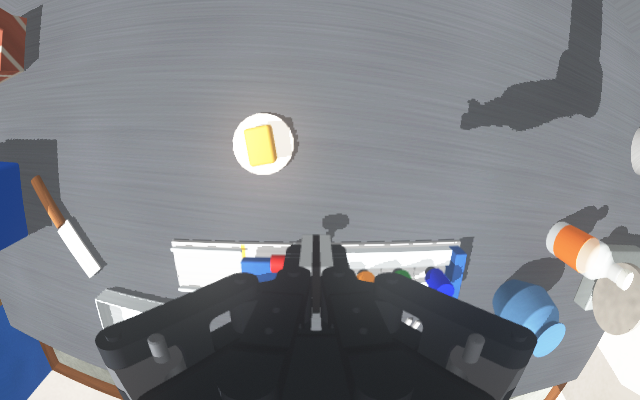

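View pics/s11c.png

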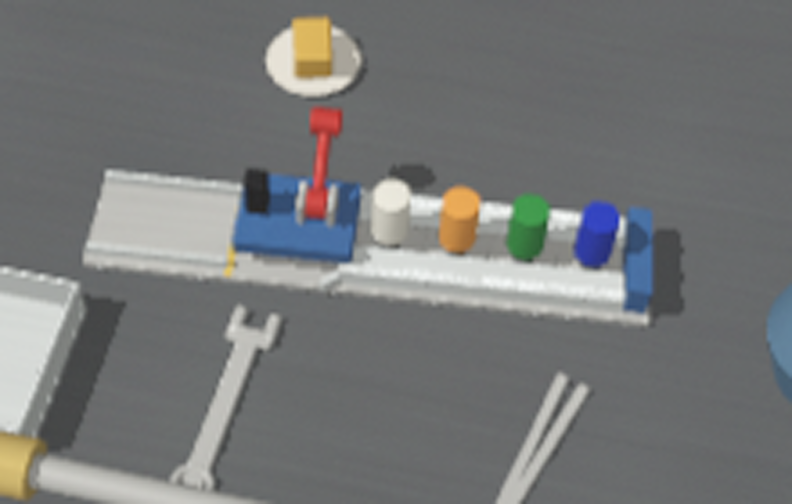

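All four pieces are upright and evenly spaced in the scene crop. The knob resisted 14.6 N at exactly the stop height (TCP 0.1202, expected 0.1205). Handing in.

```bash
python3 -c "
from bench import *
sign_off()"
```

```text
the job is handed in; nothing more can be done
```

The job is done and handed in at about 100 s on the robot's clock. Four pieces were on the bench; there was no red one.

**What I did:**
1. Flipped the lever open and drew the carriage back until it stalled against its rear limit.
2. Set each piece down in the gap and slid it under the lips until it met the stop or the previous piece. From the end stop the order is blue, green, amber, white.
3. Pushed the carriage up against the white piece, reaching about 16 N.
4. Flipped the lever over to its clamped side.

**Last checks:**
- **Row:** in the last scene picture all four pieces stand upright and evenly spaced. During sliding they stopped within about 6 mm of the ideal positions (measured at the gripper), and the carriage push then closed the row.
- **Carriage:** the nose reads about -9 to -10 mm along the rail. A closed row of four puts it at -11 mm, so the two agree within the camera's error.
- **Lever:** pressing on the knob from above with 14.6 N did not move it, and the height matched the stop.
- **Other things:** I touched nothing else, and the ones visible in the last pictures look unmoved.

**What failed or disagreed:**
- My first estimate of the rail's direction was off by about 0.024 rad. The carriage's travel and the rail's edges in the picture showed it, and I corrected it before placing any piece.
- In the last close view the networks did not find the nose or the white piece, because the gripper hid them. They also placed amber 7 mm off the rail's centre line with low confidence; the scene picture shows it in line.

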